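Index the board carriage under the inspection microscope

TASK

The soldered board is parked in the blue dust box of the inspection rig. Lever the box's hinged cover fully open with the orange-handled pry blade, never touching the cover with the gripper, and lay the blade back down on the cardboard. Then take the carriage by its red tab, slide it along the rail to the yellow pointer until the ball detent clicks in, and finish still gripping the tab with the carriage seated in the notch, leaving the other things on the table alone.

Things in the scene. Friction and masses are not known exactly. Their poses are not given: they have to be found in the camera images.
- rig: Inspection rig, fixed. Base plate 124 x 340 x 6 mm, origin under its centre; x across the rail (away from the robot at yaw 0), y along the rail towards the dust box. Two steel rods along y, tops at z 24. Blue dust box at y 40 to 170: 4 mm walls up to z 78 with outer faces at x -62 (front), x 62 (back), y 170; open at y 40. Grey end stop at y -162, up to z 30.
- cover: Blue cover with clear window, 142 x 130 x 5 mm, 0.12 kg. Origin on the hinge, mid-thickness, middle of the far edge (rig x 62, y 105, z 80.5). Axes as the rig's when shut; it runs along its -x to the lip and turns about y, lip going up and over to the far side. No spring: it falls shut unless swung past vertical, then rests on its stop at 1.9 rad.
- cover_lip (a point): Middle of the cover's free edge (yellow strip on top), on its underside, 142 mm from the hinge, 78 mm above the table when shut. The lip overhangs the box's front wall by 18 mm with open space below: the blade goes in there.
- blade: pry blade, loose on the cardboard, 60 g: orange handle 90 x 20 x 18 mm (x, y, height) with a steel blade 14 mm wide and 3 mm thick sticking out along +x at mid-height (z 9) to x 105 mm. Origin: centre of the handle's underside; z up as it lies.
- blade_tip (a point): tip of the steel blade, 105 mm ahead of the handle's centre and 9 mm above its underside; the blade's mid-thickness.
- mat: cardboard, 240 x 210 x 3 mm, fixed to the table, origin at the centre of its underside. The blade starts on it and goes back onto it, anywhere flat with the handle's centre on the cardboard.
- carriage: Dark steel plate 85 x 60 x 8 mm (rig x, y, z), 0.25 kg, slides on the rods along the rig's y, friction about 1 N. Starts in the box near y 105, slides towards -y. Origin on its underside, 24 mm above the table, axes as the rig's; plate from x -30 to 55. Carries a small wooden board (x 21 to 53, parts up to z 14) and the red tab.
- tab (a point): Centre of the red grip tab's top, 68 mm above the table. The tab is 20 mm (rig x) by 14 mm (rig y) and 36 mm tall above the carriage plate: grip from above, either way round. In the box it has 36 mm free in front to the wall, 60 mm behind, over 35 mm to the end wall, so do not open the fingers fully.
- carriage_mark (a point): middle of the carriage's near edge (small yellow tick), 28 mm above the table; it stands at notch when the detent is seated.
- notch (a point): Where the carriage's tick stands when the ball is seated: 28 mm above the table, beside the yellow pointer (6 x 4 mm, top at 32 mm) of the index block, clamped 115 to 220 mm along the rail from the parked carriage. Axes as the rig's. Seated means within 2 mm along y.
- index: Index block with the ball detent, fixed across the rail at the notch; origin under its middle, 30 mm beyond notch (rig x), axes as the rig's. Spring ball: about 6 N of resistance from 14 mm before the notch, snaps over at 8 mm and draws in; about 6 N to leave either way. Loosely held within 5 mm it centres itself. Behind stands a microscope: lens at x 75 or more, 110 mm up; top 205 mm.
- screwdriver: screwdriver with a green handle, loose on the cardboard beside the blade; leave it alone. Lies along its x, handle to -x.
- spool: grey solder spool, 56 mm across, 39 mm tall, loose beyond the rig; leave it alone. Origin under its centre.
- jar: small jar, 56 mm across, 75 mm tall, loose beyond the cardboard; leave it alone. Origin under its centre.
- goggles: safety glasses, about 120 x 135 x 45 mm, loose at the left of the table; leave them alone. Origin under the middle.

How it is judged:
By the outcome, as a careful person would: the job done as asked, in the order asked, and still so for the second after the job is handed in, while the arm keeps its last pose, push and grip.
It also fails if it takes over 72 s, if anything falls off the work surface, if the arm or the gripper's body presses on something with over 40 N, if the wrist force passes 120 N, or if a joint passes its speed limit or range.

ROBOT

A 6-joint arm with a two-finger parallel gripper is mounted at the origin on the work surface. World frame = base frame: x ahead of the robot, y to its left, z up, the work surface at z = 0. Lengths are in m, angles in rad, forces in N, time in s.
With the tool pointing down it reaches from about 0.275 to 0.725 m from the base axis. Payload 5.6 kg.
Tool frame: the origin (TCP) lies on the centre line of the jaws, within the pads' length; the fingertips stand tcp_to_tips ahead of it and the grasp point (between the pads) is the TCP (tcp_to_tips is the distance from the TCP to the fingertips, in m); z points along the fingers, y is the line along which they close (so a half turn about z gives the same grasp; the last joint's range is limited). The gripper opens to 85 mm and grips with 20 to 120 N. Pads are 22 mm wide; open, the fingers measure 114 mm over their backs; the gripper's body (76 mm by 85 mm) begins 54 mm behind the grasp point. The pads swing forward as they close: fully open they stand 13 mm farther back than shut.
Start: joints at [-0.96, 0.255, 0.108, 0, -1.424, -0.285], TCP at [0.176, -0.521, 0.25] pointing down, gripper open.
Joint ranges: [-2.95, 2.95], [-1.21, 1.97], [-1.09, 1.5], [-2.87, 1.71], [-2.94, -0.07], [-3.05, 3.05]. Speed limits (rad/s): [2.57, 2.57, 3.14, 3.14, 3.14, 3.14].

INTERFACE

Orientations are given as a unit quaternion [x, y, z, w].
In Python, from workcell import * gives the robot as it stands. The module is installed in compiled form; this text tells all that it offers.
- The arm moves only by the shell command python3 -m handwheel 'ROWS' [FORCE]. ROWS is text: rows parted by semicolons, each of 7 numbers parted by spaces: the shift along the tool's x, y, z in units of 0.5 m (1.0 is 0.5 m), then the turn, a rotation vector about the tool's x, y, z in units of 45 degrees (1.0 is 45 degrees), then the opening, from 0 (shut) to 1 (fully open). A call has exactly 10 rows; each row is the pose to reach, as a shift and turn from the pose commanded when the call began, along the tool's axes at that moment; what a row does not reach only later rows make up. A row lasts 1/12 s, in which the tool goes at most 41.7 mm and 7.16 degrees, less where a joint would pass 70% of its speed; a pose out of reach is approached as far as the arm can. A call with a number of a shift or a turn outside -1 to 1 is refused whole. A call with a gripper value outside its range is refused whole. The fingers move at their own pace and stop on an object; FORCE is the grip in N (left out, the last holds). Time passes only in rows, so rows that repeat a pose let the fingers close, or fill a call up. It gives the time, the measured TCP pose, the force, the opening and the grip force at its end, in the units of the state.
- read_state(): the state, without advancing time (a new reading comes with each control period).
- snapshot(name): name is "scene" or "side" or "wrist"; returns a dict with "frame" (420x560x3 uint8, red, green, blue), "fx", "fy", "cx", "cy" (pixels), "distortion" ([k1, k2, p1, p2, k3] as OpenCV has them; the pictures are not rectified), "camera_from_world" (4x4, takes a point from world to camera coordinates). Camera axes: x right, y down, z forward; pixel columns grow to the right and rows downward; lengths in m; the calibration is good to about 2 mm. A picture is of the moment at which its call begins. There is no depth.
- close_job(): hands the job in; it is judged then, once.
The state is a dict: "clock": time; "qpos": joint angles; "qd": joint speeds; "joint_torque": joint torques, N m; "position": TCP position; "orientation": TCP orientation; "force": force on the tool from outside, world axes, zero at the start; "moment": the same for the moment, N m; "width": finger opening in m; "gripper_force": force on a finger pad.
Only numpy, scipy, OpenCV 4.12 (cv2) and the standard library are available. Lean on these libraries where they do the work, as an engineer would, in place of code of your own. Each camera call takes 0.05 s, during which the arm holds its last target. There are 200 camera calls.

## Working session

There is one attempt and no reset: what is moved stays moved. The work goes in short steps, Python scripts to look and compute and a shell command to move; the robot and the scene stay as the last step left them, time stands still between calls to the robot, and variables do not carry over. Pictures are saved under pics/ and viewed, at most 13 in all, crops included, and the job is handed in when it is done.

```bash
mkdir -p pics; cat > h.py <<'E'
import numpy as np, cv2
from workcell import *
def snap(n,save=None):
    s=snapshot(n)
    if save: cv2.imwrite('pics/'+save+'.png',cv2.cvtColor(np.array(s['frame']),cv2.COLOR_RGB2BGR))
    return s
def K(s): return np.array([[s['fx'],0,s['cx']],[0,s['fy'],s['cy']],[0,0,1.]]),np.array(s['distortion'],float)
def ray(s,px):
    k,d=K(s); u=cv2.undistortPoints(np.array(px,float).reshape(-1,1,2),k,d).reshape(-1,2)
    T=np.array(s['camera_from_world']); R,t=T[:3,:3],T[:3,3]
    return -R.T@t, np.c_[u,np.ones(len(u))]@R
def onz(s,px,z):
    o,v=ray(s,px); return o+v*((z-o[2])/v[:,2])[:,None]
def proj(s,P):
    k,d=K(s); T=np.array(s['camera_from_world'])
    return cv2.projectPoints(np.array(P,float).reshape(-1,3),cv2.Rodrigues(T[:3,:3])[0],T[:3,3],k,d)[0].reshape(-1,2)
E
python3 - <<'E'
from h import *
import pickle
D={n:snap(n,n+'0') for n in('scene','side','wrist')}
pickle.dump(D,open('d0.pkl','wb'))
a=[cv2.imread(f'pics/{n}0.png') for n in('scene','side')]
for n in D: print(n,ray(D[n],[[280,210]]))
print(read_state())
E
```

```text
scene (array([1.46688375, 0.04757859, 0.88962643]), array([[-0.74814162, -0.00447087, -0.66353255]]))
side (array([0.29938373, 0.87912838, 1.19160301]), array([[ 0.20666027, -0.57657107, -0.79053208]]))
wrist (array([ 0.10391132, -0.54608182,  0.37161631]), array([[ 0.27254025,  0.07987048, -0.95904036]]))
{'clock': 0.15, 'qpos': array([-9.60416583e-01,  2.55618453e-01,  1.07309372e-01, -3.13264406e-04,
       -1.42391279e+00, -2.84608360e-01]), 'qd': array([ 9.15501968e-04, -2.11051711e-03,  3.76823649e-03,  5.59134905e-05,
       -7.85608288e-04,  1.00987612e-04]), 'joint_torque': array([-7.57562029e-04, -3.86938083e+01,  2.38081616e+01,  5.36667421e+00,
       -4.50826381e-03, -5.58366068e-06]), 'position': array([ 0.17595303, -0.52073629,  0.24960887]), 'orientation': array([-1.62143600e-01,  9.86766903e-01,  7.09629353e-04, -1.68748855e-04]), 'force': array([-0.29488637, -0.8016252 ,  0.02634699]), 'moment': array([-0.02896476,  0.04213484, -0.02503268]), 'gripper_force': 0.0, 'width': 0.08562245700552187}
```

View pics/scene0.png

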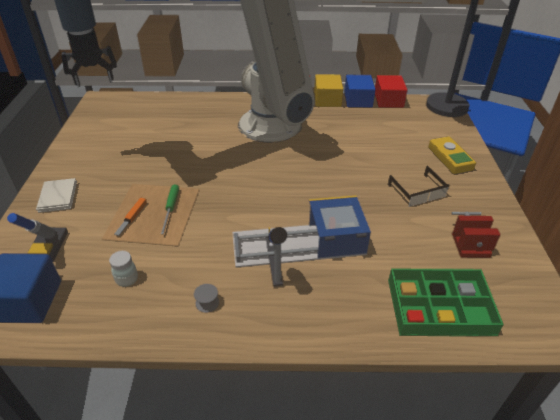

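View pics/side0.png

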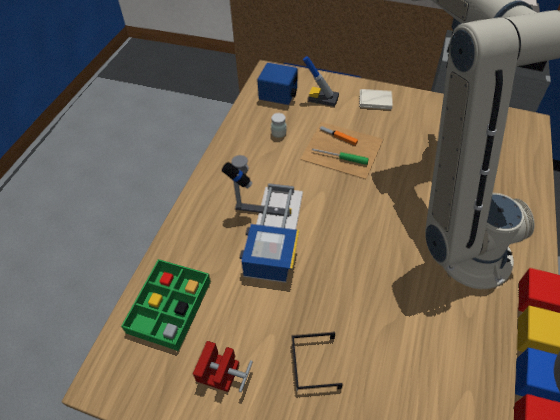

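The scene view, seen from opposite the robot, shows the orange blade at about (131,215) with its tip near (120,233). The green screwdriver is at (171,205), the blue box at (340,227) with its yellow lip on the robot side, and the rail runs left to (237,247). The microscope stands at (277,255). In the side view the blade is at (340,135) and the box at (270,252).

```bash
cat > m.py <<'E'
from h import *
import pickle
D=pickle.load(open('d0.pkl','rb'))
def mask(s,lo,hi,roi):
    h=cv2.cvtColor(np.array(s['frame']),cv2.COLOR_RGB2HSV); m=cv2.inRange(h,lo,hi)
    z=np.zeros_like(m); x0,y0,x1,y1=roi; z[y0:y1,x0:x1]=m[y0:y1,x0:x1]; return z
def big(m):
    c=cv2.findContours(m,cv2.RETR_EXTERNAL,cv2.CHAIN_APPROX_NONE)[0]; return max(c,key=cv2.contourArea).reshape(-1,2)
E
python3 - <<'E'
from m import *
np.set_printoptions(precision=4,suppress=True)
def rect(P):
    (c,sz,a)=cv2.minAreaRect((P[:,:2]*1000).astype(np.float32)); return np.round(c,1),np.round(sz,1),round(a,1)
for n,roi in(('scene',(105,185,165,245)),('side',(310,115,380,170))):
    s=D[n]; c=big(mask(s,(4,170,120),(14,255,255),roi)); print(n,'orange',rect(onz(s,c,.014)),cv2.boundingRect(c))
for n,roi in(('scene',(300,190,375,262)),('side',(235,220,305,285))):
    s=D[n]; c=big(mask(s,(100,100,30),(125,255,255),roi)); print(n,'blue',cv2.boundingRect(c))
    h=cv2.convexHull(c.reshape(-1,1,2)); ap=cv2.approxPolyDP(h,3,True).reshape(-1,2); print(ap.tolist()); print(onz(s,ap,.083))
    y=mask(s,(20,100,100),(35,255,255),roi); q=np.argwhere(y)[:,::-1]; print('yellow',len(q),q.min(0),q.max(0)); print(onz(s,q[[q[:,0].argmin(),q[:,0].argmax(),q[:,1].argmin(),q[:,1].argmax()]],.083))
im=[]
for n,(x0,y0,x1,y1) in(('scene',(225,185,375,295)),('side',(220,150,320,290))):
    f=np.array(D[n]['frame'])[y0:y1,x0:x1]; k=3.8; f=cv2.resize(f,None,fx=540/(y1-y0)*.75,fy=540/(y1-y0)*.75,interpolation=2); im.append(f)
H=max(i.shape[0] for i in im); im=[cv2.copyMakeBorder(i,0,H-i.shape[0],0,0,0) for i in im]
o=np.hstack(im); print(o.shape); cv2.imwrite('pics/rig0.png',o[:,:,::-1])
cv2.imwrite('pics/mat0.png',cv2.resize(np.array(D['wrist']['frame']),None,fx=1,fy=1)[:,:,::-1])
E
```

```text
scene orange (array([ 477.3, -369.6]), array([18.4, 89.9]), 74.3) (125, 198, 21, 21)
side orange (array([ 487.3, -367.2]), array([20.6, 89.6]), 74.8) (334, 131, 24, 12)
scene blue (311, 198, 59, 39)
[[356, 198], [369, 231], [320, 236], [311, 202]]
[[0.5052 0.2457 0.083 ]
 [0.632  0.2641 0.083 ]
 [0.6517 0.1412 0.083 ]
 [0.5239 0.1241 0.083 ]]
yellow 77 [309 195] [356 200]
[[0.5117 0.1192 0.083 ]
 [0.4968 0.2466 0.083 ]
 [0.4927 0.2389 0.083 ]
 [0.5158 0.119  0.083 ]]
side blue (241, 225, 55, 56)
[[251, 225], [295, 230], [285, 280], [244, 275], [241, 258]]
[[0.6525 0.1476 0.083 ]
 [0.5255 0.1269 0.083 ]
 [0.5033 0.2908 0.083 ]
 [0.6132 0.3091 0.083 ]
 [0.6401 0.2613 0.083 ]]
yellow 107 [290 229] [298 268]
[[0.5035 0.2455 0.083 ]
 [0.5183 0.121  0.083 ]
 [0.5211 0.1219 0.083 ]
 [0.499  0.2507 0.083 ]]
(405, 841, 3)
```

View pics/rig0.png

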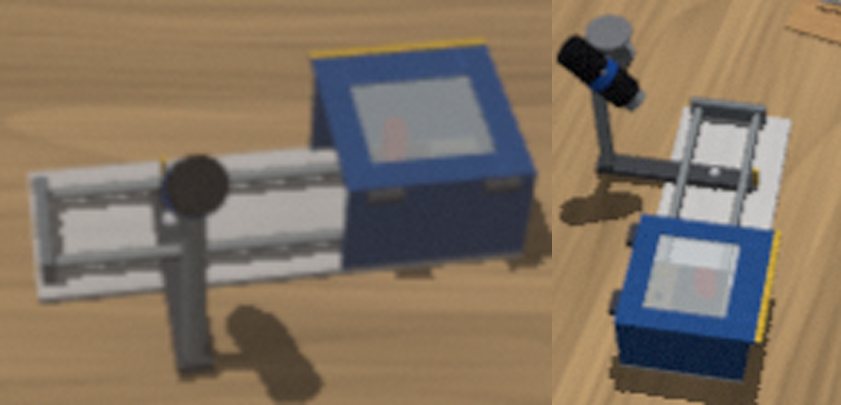

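View pics/wrist0.png

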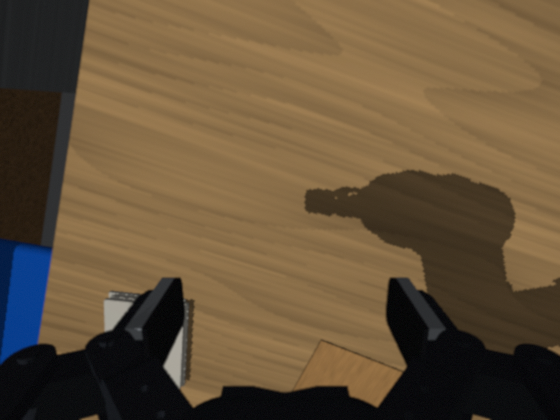

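The lip strip and tab window are visible; the wrist view shows only the mat's corner at (320,345). So the rig's yaw is about 0.15 and the blade's about -0.27. I'll move over the blade and refine with the wrist camera.

```bash
cat >> h.py <<'E'
from scipy.spatial.transform import Rotation as Rot
def rel(p,yaw,pitch=0,q=None,p0=None):
    "rows' shift/turn to reach TCP p with tool x = -(dir yaw), z down"
    st=read_state(); R0=Rot.from_quat(st['orientation'] if q is None else q); a=np.array(st['position'] if p0 is None else p0)
    c,s=np.cos(yaw),np.sin(yaw); R1=Rot.from_matrix(np.array([[-c,-s,0],[-s,c,0],[0,0,-1]]).T)
    print('shift',np.round(R0.inv().apply(np.array(p)-a)/.5,4),'turn',np.round((R0.inv()*R1).as_rotvec()/np.radians(45),4))
E
python3 -c "
import workcell;print([n for n in dir(workcell) if n[0]!='_'], getattr(workcell,'tcp_to_tips',None))
from h import *;rel([.455,-.365,.25],-.27)"
python3 -m handwheel '-.07 .01 0 0 0 .1 1;-.14 .02 0 0 0 .2 1;-.21 .03 0 0 0 .3 1;-.28 .04 0 0 0 .4 1;-.35 .055 0 0 0 .5 1;-.42 .07 0 0 0 .6 1;-.49 .08 0 0 0 .7 1;-.56 .09 0 0 0 .76 1;-.61 .098 0 0 0 .76 1;-.615 .1 0 0 0 .76 1' 60
python3 - <<'E'
from m import *
s=snap('wrist','wrist1'); pickle.dump(s,open('w1.pkl','wb'))
c=big(mask(s,(4,150,100),(14,255,255),(0,0,560,420)))
for z in(.012,.021):
    print(cv2.minAreaRect((onz(s,c,z)[:,:2]*1000).astype(np.float32)))
print(cv2.boundingRect(c))
rel([.482,-.368,.1],-.27)
E
```

```text
['MotionError', 'close_job', 'read_state', 'snapshot', 'tcp_to_tips'] 0.019
shift [-0.6284  0.1165 -0.0007] turn [ 1.800e-03 -7.000e-04  7.585e-01]
clock: 0.98
position: [0.4546, -0.3729, 0.2489]
orientation: [0.133, 0.991, 0.001, -0.0]
force: [-1.2, -0.2, -0.9]
width: 0.0854
gripper_force: 0.0
((485.7950134277344, -368.2055969238281), (21.163311004638672, 90.85691833496094), 74.86371612548828)
((483.1770935058594, -367.84521484375), (20.63289451599121, 88.57984924316406), 74.86373138427734)
(287, 167, 21, 82)
shift [-0.0528  0.0256  0.2982] turn [ 0.001  -0.0019  0.0026]
```

View pics/wrist1.png

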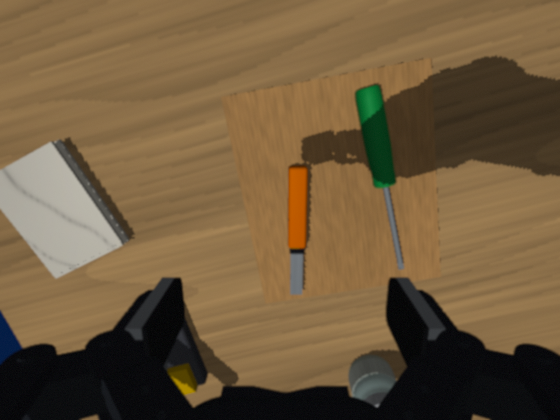

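The blade is at (298,208) with its tip toward (296,293); the screwdriver is about 85 mm to the right and clear. The handle's top centre is (0.4835, -0.368) and its yaw -0.264. I'll descend and grip with the fingers half open.

```bash

python3 -m handwheel '-.02 .01 .06 0 0 0 .5;-.04 .02 .12 0 0 0 .5;-.0557 .0264 .19 0 0 0 .5;-.0557 .0264 .25 0 0 0 .5;-.0557 .0264 .31 0 0 0 .5;-.0557 .0264 .36 0 0 0 .5;-.0557 .0264 .40 0 0 0 .5;-.0557 .0264 .43 0 0 0 .5;-.0557 .0264 .44 0 0 0 .5;-.0557 .0264 .44 0 0 0 .5'
python3 -c "
from h import *; rel([.4835,-.368,.025],-.264)"
```

```text
clock: 1.87
position: [0.4802, -0.37, 0.029]
orientation: [0.136, 0.991, 0.0, -0.002]
force: [0.2, -0.0, -0.0]
width: 0.0427
gripper_force: 0.0
shift [-0.0052  0.0057  0.0079] turn [ 0.0006 -0.004  -0.0101]
```

```bash

python3 -m handwheel '-.003 .003 .004 0 0 0 .5;-.003 .003 .006 0 0 0 .5;-.003 .003 .006 0 0 0 .5;-.003 .003 .006 0 0 0 .1;-.003 .003 .006 0 0 0 .1;-.003 .003 .006 0 0 0 .1;-.003 .003 .006 0 0 0 .1;-.003 .003 .006 0 0 0 .1;-.003 .003 .006 0 0 0 .1;-.003 .003 .006 0 0 0 .1' 80
```

```text
clock: 2.7
position: [0.484, -0.3691, 0.0283]
orientation: [0.135, 0.991, -0.0, 0.001]
force: [-0.8, 1.1, 6.0]
width: 0.0181
gripper_force: 79.4
```

```bash

python3 -m handwheel '0 0 -.02 0 0 0 .1;0 0 -.05 0 0 0 .1;0 0 -.08 0 0 0 .1;0 0 -.12 0 0 0 .1;0 0 -.16 0 0 0 .1;0 0 -.2 0 0 0 .1;0 0 -.24 0 0 0 .1;0 0 -.27 0 0 0 .1;0 0 -.3 0 0 0 .1;0 0 -.3 0 0 0 .1'
python3 - <<'E'
from m import *
s=snap('scene');w=snap('wrist');d=snap('side')
cr=lambda s,x,y,k:cv2.resize(np.array(s['frame'])[y-50:y+50,x-65:x+65],None,fx=k,fy=k,interpolation=2)
st=read_state();p=proj(s,st['position'])[0].astype(int);q=proj(d,st['position'])[0].astype(int);print(p,q)
a=np.hstack([cr(s,p[0],p[1]+20,3),cr(d,q[0],q[1]+10,3)]);b=np.array(w['frame'])[200:420,:]
b=cv2.copyMakeBorder(b,0,0,0,a.shape[1]-560,0);cv2.imwrite('pics/grip.png',np.vstack([a,b])[:,:,::-1])
E
```

```text
clock: 3.53
position: [0.4848, -0.37, 0.1814]
orientation: [0.135, 0.991, -0.001, 0.003]
force: [-0.0, -0.1, -0.2]
width: 0.0176
gripper_force: 78.6
[122 162] [350 100]
```

View pics/grip.png

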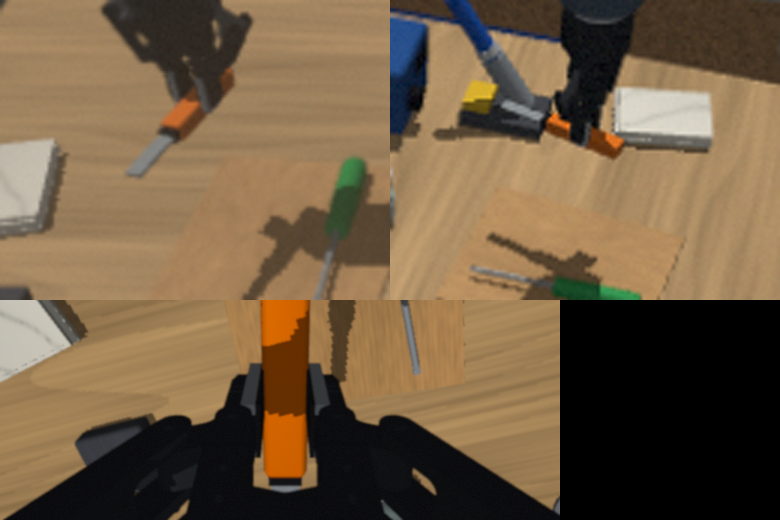

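The blade is held cleanly between the pads: in the scene crop the handle is at (195,105) and the tip at (134,172), pointing ahead and level. I'll check the tip by triangulation and plan the move to the box.

```bash
python3 - <<'E'
from h import *
np.set_printoptions(precision=4,suppress=True)
s=snapshot('scene');d=snapshot('side')
o1,v1=ray(s,[[101.7,189.3]]);o2,v2=ray(d,[[321.7,95]])
A=np.c_[v1[0],-v2[0]];t=np.linalg.lstsq(A,o2-o1,rcond=None)[0];print((o1+t[0]*v1[0]+o2+t[1]*v2[0])/2, o1+t[0]*v1[0]-o2-t[1]*v2[0])
st=read_state();print('expect',st['position']+np.array([.105*np.cos(-.264),.105*np.sin(-.264),-.0163]))
rel([.385,.165,.22],.15); rel([.43,-.1,.22],-.06)
E
```

```text
[ 0.5857 -0.392   0.1638] [-0.0029 -0.007   0.0078]
expect [ 0.5844 -0.396   0.1597]
shift [ 0.4749  0.9756 -0.0862] turn [ 0.0016 -0.0027 -0.5363]
shift [ 0.2462  0.4891 -0.0871] turn [ 0.0013 -0.0028 -0.269 ]
```

```bash

python3 -m handwheel '.02 .04 -.02 0 0 -.02 .1;.05 .1 -.05 0 0 -.06 .1;.08 .16 -.08 0 0 -.1 .1;.11 .22 -.086 0 0 -.14 .1;.14 .28 -.086 0 0 -.18 .1;.17 .35 -.086 0 0 -.22 .1;.21 .42 -.086 0 0 -.26 .1;.25 .49 -.086 0 0 -.3 .1;.28 .55 -.086 0 0 -.34 .1;.3 .6 -.086 0 0 -.36 .1'
python3 -c "
from h import *; rel([.385,.165,.22],.15)"
```

```text
clock: 4.62
position: [0.4179, -0.0379, 0.2197]
orientation: [-0.007, 1.0, 0.0, -0.001]
force: [-0.2, -0.5, -1.8]
width: 0.0176
gripper_force: 78.6
shift [ 6.000e-02  4.067e-01 -4.000e-04] turn [ 0.0004 -0.0013 -0.173 ]
```

```bash

python3 -m handwheel '.01 .05 0 0 0 -.03 .1;.02 .11 0 0 0 -.06 .1;.03 .17 0 0 0 -.09 .1;.035 .23 0 0 0 -.11 .1;.04 .28 0 0 0 -.13 .1;.05 .33 0 0 0 -.15 .1;.055 .37 0 0 0 -.17 .1;.06 .395 0 0 0 -.173 .1;.06 .406 0 0 0 -.173 .1;.06 .406 0 0 0 -.173 .1'
python3 - <<'E'
from m import *
np.set_printoptions(precision=4,suppress=True)
s=snap('wrist','wrist2');pickle.dump(s,open('w2.pkl','wb'))
for c in((.505,.183,.083),(.505+.0097,.183-.0643,.083),(.505-.0097,.183+.0643,.083),(.645,.204,.083)): print(proj(s,c))
print(read_state()['position'])
E
```

```text
clock: 5.45
position: [0.3867, 0.1635, 0.2196]
orientation: [-0.074, 0.997, -0.0, -0.001]
force: [1.1, 0.5, -0.4]
width: 0.0176
gripper_force: 78.6
[[287.5279 340.7121]]
[[213.4646 340.7828]]
[[361.6122 340.826 ]]
[[287.084  462.2318]]
[0.3868 0.1628 0.2198]
```

View pics/wrist2.png

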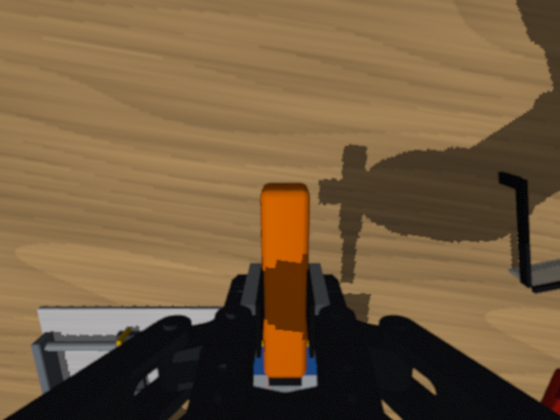

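The wrist view shows the base plate's front edge from (40,308) to (225,307) and the yellow pointer at about (128,335). The lip is hidden by the gripper.

```bash
python3 - <<'E'
from m import *
np.set_printoptions(precision=4,suppress=True)
s=pickle.load(open('w2.pkl','rb'));f=np.array(s['frame']);g=cv2.cvtColor(f,cv2.COLOR_RGB2HSV)
wh=(g[:,:,1]<40)&(g[:,:,2]>120); cols=np.arange(55,215,5)
px=np.array([[c,280+np.argmax(wh[280:345,c])-.5] for c in cols]); print(px[::6].tolist())
P=onz(s,px,.006); k=np.polyfit(P[:,1],P[:,0],1); print('yaw',-np.arctan(k[0]))
yaw=-np.arctan(k[0]);ex=np.array([np.cos(yaw),np.sin(yaw)]);ey=np.array([-ex[1],ex[0]])
print('front offset along ex',np.median(P[:,:2]@ex)); 
row=wh[312,:]; c0=np.argmax(row[:100]); print('corner col',c0, onz(s,[[c0,310]],.006), )
C=onz(s,[[c0,308]],.006)[0,:2]; o=C+.062*ex+.170*ey; print('rig origin',o, 'lip',o-.08*ex+.105*ey,'hinge',o+.062*ex+.105*ey)
m=mask(s,(20,120,90),(35,255,255),(100,320,150,360)); q=np.argwhere(m)[:,::-1]; print(q.min(0),q.max(0)); N=onz(s,[[(q[:,0].min()+q[:,0].max())/2,q[:,1].min()]],.032)[0,:2]; print('pointer rig',(N-o)@ex,(N-o)@ey)
# from scene/side pics: base plate corners
D=pickle.load(open('d0.pkl','rb'))
for n,roi in(('scene',(150,180,400,300)),('side',(200,150,330,300))):
    m=mask(D[n],(0,0,120),(180,45,255),roi); c=big(m); ap=cv2.approxPolyDP(cv2.convexHull(c.reshape(-1,1,2)),3,True).reshape(-1,2)
    W=onz(D[n],ap,.006)[:,:2]-o; print(n,ap.tolist(),'\n',np.c_[W@ex,W@ey])
E
```

```text
[[55.0, 308.5], [85.0, 308.5], [115.0, 308.5], [145.0, 308.5], [175.0, 308.5], [205.0, 308.5]]
yaw 0.1456165911814422
front offset along ex 0.5430064699144705
corner col 38 [[ 0.563  -0.0846  0.006 ]]
rig origin [0.5971 0.0928] lip [0.5027 0.185 ] hinge [0.6432 0.2056]
[116 340] [120 345]
pointer rig -0.040129478467807456 -0.07418350700087195
scene [[351, 206], [358, 225], [326, 228], [321, 209]] 
 [[-0.1238  0.1732]
 [-0.0435  0.1728]
 [-0.0431  0.0826]
 [-0.122   0.0846]]
side [[266, 187], [302, 192], [296, 229], [255, 224]] 
 [[ 0.0626 -0.1668]
 [-0.0578 -0.1635]
 [-0.0604 -0.014 ]
 [ 0.0681 -0.0133]]
```

```bash

python3 -m handwheel '0 .004 .03 0 0 0 .1;0 .008 .08 0 0 0 .1;0 .012 .13 0 0 0 .1;0 .012 .17 0 0 0 .1;0 .012 .21 0 0 0 .1;0 .012 .24 0 0 0 .1;0 .012 .26 0 0 0 .1;0 .012 .27 0 0 0 .1;0 .012 .27 0 0 0 .1;0 .012 .27 0 0 0 .1'
cat >> h.py <<'E'
O=np.array([.598,.094]);YAW=.147;EX=np.array([np.cos(YAW),np.sin(YAW)]);EY=np.array([-EX[1],EX[0]])
def rig():
    s=read_state();d=s['position'][:2]-O; print('TCP rig mm',np.round([d@EX*1e3,d@EY*1e3,s['position'][2]*1e3],1),'F',np.round(s['force'],1),'t',s['clock'])
E
python3 -c "
from h import *; rig(); rel([*(O-.174*EX+.105*EY),.0845],.147)"
```

```text
clock: 6.33
position: [0.3865, 0.1684, 0.0856]
orientation: [-0.073, 0.997, -0.0, 0.0]
force: [0.8, -0.4, 0.2]
width: 0.0177
gripper_force: 78.6
TCP rig mm [-198.3  104.6   85.6] F [ 0.8 -0.4  0.2] t 6.3333
shift [-0.0487  0.0009  0.0022] turn [-0.0003  0.0003 -0.0001]
```

```bash

python3 -m handwheel '-.01 0 0 0 0 0 .1;-.02 0 0 0 0 0 .1;-.03 0 0 0 0 0 .1;-.04 0 0 0 0 0 .1;-.048 0 0 0 0 0 .1;-.05 0 0 0 0 0 .1;-.05 0 0 0 0 0 .1;-.05 0 0 0 0 0 .1;-.05 0 0 0 0 0 .1;-.05 0 0 0 0 0 .1'
python3 -c "
from h import *; rig()"
python3 -m handwheel '0 0 -.005 0 0 0 .1;0 0 -.01 0 0 0 .1;0 0 -.015 0 0 0 .1;0 0 -.02 0 0 0 .1;0 0 -.025 0 0 0 .1;0 0 -.03 0 0 0 .1;0 0 -.035 0 0 0 .1;0 0 -.04 0 0 0 .1;0 0 -.04 0 0 0 .1;0 0 -.04 0 0 0 .1'
python3 - <<'E'
from m import *
rig()
s=snap('side','side2'); c=snap('scene','scene2')
a=cv2.resize(np.array(s['frame'])[190:300,220:360],None,fx=3,fy=3);b=cv2.resize(np.array(c['frame'])[160:270,260:400],None,fx=2.5,fy=2.5)
b=cv2.copyMakeBorder(b,0,a.shape[0]-b.shape[0],0,0,0);cv2.imwrite('pics/lift.png',np.hstack([a,b])[:,:,::-1])
E
```

```text
clock: 7.17
position: [0.4107, 0.1724, 0.0853]
orientation: [-0.074, 0.997, -0.0, -0.0]
force: [0.6, -0.0, -0.5]
width: 0.0177
gripper_force: 78.6
TCP rig mm [-173.8  105.    85.3] F [ 0.6 -0.  -0.5] t 7.1667
clock: 8.0
position: [0.4109, 0.1725, 0.1054]
orientation: [-0.074, 0.997, 0.0, 0.0]
force: [-0.3, 0.4, -1.3]
width: 0.0175
gripper_force: 78.5
TCP rig mm [-173.6  105.1  105.4] F [-0.3  0.4 -1.3] t 8.0
```

View pics/lift.png

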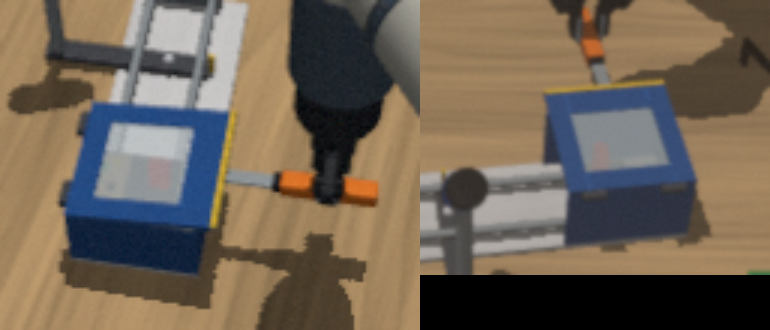

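The blade is seated under the yellow lip at about (232,178) in the side crop, and the cover is just lifting. Next I'll swing the tip along an arc about the hinge.

```bash

python3 -m handwheel '-.0013 0 -.013 0 0 0 .1;-.0033 0 -.026 0 0 0 .1;-.0059 0 -.0388 0 0 0 .1;-.0092 0 -.0515 0 0 0 .1;-.013 0 -.064 0 0 0 .1;-.0175 0 -.0763 0 0 0 .1;-.0227 0 -.0884 0 0 0 .1;-.0284 0 -.1002 0 0 0 .1;-.0347 0 -.1117 0 0 0 .1;-.0415 0 -.1228 0 0 0 .1'
python3 -c "
from h import *; rig()"
python3 -m handwheel '-.0074 0 -.0108 0 0 0 .1;-.0153 0 -.0212 0 0 0 .1;-.0238 0 -.0312 0 0 0 .1;-.0327 0 -.0408 0 0 0 .1;-.0421 0 -.0499 0 0 0 .1;-.052 0 -.0586 0 0 0 .1;-.0623 0 -.0667 0 0 0 .1;-.0729 0 -.0743 0 0 0 .1;-.0839 0 -.0814 0 0 0 .1;-.0953 0 -.0879 0 0 0 .1'
python3 - <<'E'
from m import *
rig(); s=snap('side'); c=snap('scene')
for s,r in((s,(200,150,360,300)),(c,(260,120,400,270))):
    q=np.argwhere(mask(s,(20,100,100),(35,255,255),r))[:,::-1]; print('yellow',len(q),q.min(0),q.max(0),q.mean(0))
t=1.09
P=[[*(O+.062*EX+(.105+k)*EY-.142*np.cos(t)*EX),.0805+.142*np.sin(t)] for k in(-.065,.065)]
print(proj(c,P),proj(snap('side'),P))
E
```

```text
clock: 8.93
position: [0.4318, 0.1756, 0.1673]
orientation: [-0.074, 0.997, 0.0, 0.0]
force: [-0.6, -0.0, -0.6]
width: 0.0177
gripper_force: 78.6
TCP rig mm [-152.5  105.1  167.3] F [-0.6 -0.  -0.6] t 8.9333
clock: 9.77
position: [0.4792, 0.1826, 0.211]
orientation: [-0.074, 0.997, 0.0, 0.0]
force: [0.1, -0.1, -0.4]
width: 0.0174
gripper_force: 78.6
TCP rig mm [-104.6  105.1  211. ] F [ 0.1 -0.1 -0.4] t 9.7667
yellow 34 [206 200] [290 292] [260.02941176 226.41176471]
yellow 138 [269 177] [370 229] [342.6884058  180.24637681]
[[318.40950909 180.28554559]
 [371.36694605 176.07814353]] [[272.00096281 199.50422567]
 [262.81733748 239.18283102]]
```

```bash

python3 -m handwheel '-.0117 0 -.0059 0 0 0 .1;-.0237 0 -.0113 0 0 0 .1;-.0359 0 -.016 0 0 0 .1;-.0483 0 -.0201 0 0 0 .1;-.0609 0 -.0236 0 0 0 .1;-.0737 0 -.0265 0 0 0 .1;-.0866 0 -.0287 0 0 0 .1;-.0996 0 -.0302 0 0 0 .1;-.1127 0 -.0312 0 0 0 .1;-.1258 0 -.0314 0 0 0 .1'
python3 -c "
from h import *; rig()"
python3 -m handwheel '-.0066 0 0 0 0 0 .1;-.0131 0 .0004 0 0 0 .1;-.0196 0 .0008 0 0 0 .1;-.0261 0 .0014 0 0 0 .1;-.0327 0 .0022 0 0 0 .1;-.0391 0 .0031 0 0 0 .1;-.0456 0 .0042 0 0 0 .1;-.052 0 .0055 0 0 0 .1;-.0582 0 .0069 0 0 0 .1;-.0582 0 .0069 0 0 0 .1'
python3 - <<'E'
from m import *
np.set_printoptions(precision=1,suppress=True)
rig(); d=snap('side','side3'); c=snap('scene','scene3')
for s,r in((d,(200,120,360,300)),(c,(290,180,400,270))):
    q=np.argwhere(mask(s,(20,100,100),(35,255,255),r))[:,::-1]; print('yellow',len(q),q.min(0),q.max(0))
for t in (1.6,1.9):
  P=[[*(O+.062*EX+(.105+k)*EY-.142*np.cos(t)*EX),.0805+.142*np.sin(t)] for k in(-.065,.065)]
  print(t,proj(c,P),proj(d,P))
a=np.array(d['frame'])[100:300,160:400];b=np.array(c['frame'])[100:300,230:420]
cv2.imwrite('pics/open.png',cv2.resize(np.hstack([a,b]),None,fx=1.8,fy=1.8)[:,:,::-1])
E
```

```text
clock: 10.75
position: [0.5415, 0.1919, 0.2264]
orientation: [-0.074, 0.997, -0.0, 0.0]
force: [-0.6, -0.2, -0.4]
width: 0.0179
gripper_force: 79.2
TCP rig mm [-41.5 105.1 226.4] F [-0.6 -0.2 -0.4] t 10.75
clock: 11.58
position: [0.5699, 0.1961, 0.2225]
orientation: [-0.074, 0.997, -0.0, -0.0]
force: [0.1, -0.9, -0.4]
width: 0.0176
gripper_force: 79.3
TCP rig mm [-12.8 105.1 222.5] F [ 0.1 -0.9 -0.4] t 11.5833
yellow 22 [204 195] [260 296]
yellow 28 [328 205] [383 210]
1.6 [[324.9 193.7]
 [380.9 189. ]] [[246.1 192.7]
 [235.2 232. ]]
1.9 [[328.6 208.4]
 [385.9 203.4]] [[231.2 192.7]
 [219.5 231.7]]
```

View pics/open.png

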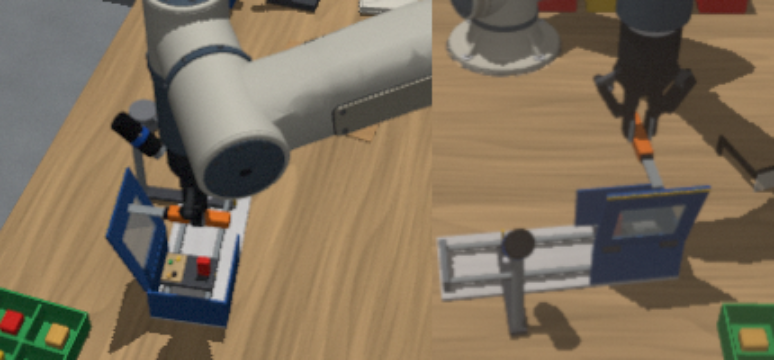

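The cover rests on its stop: the side crop shows it standing open beyond the hinge at (135,225), with the board and red tab exposed at (203,265). Now I'll take the blade back to the cardboard.

```bash

python3 -m handwheel '.02 0 0 0 0 0 .1;.05 0 0 0 0 0 .1;.09 0 0 0 0 0 .1;.14 0 0 0 0 0 .1;.19 -.02 0 0 0 0 .1;.24 -.06 0 0 0 0 .1;.28 -.12 0 0 0 0 .1;.31 -.19 0 0 0 .06 .1;.33 -.26 0 0 0 .12 .1;.34 -.33 0 0 0 .18 .1'
python3 -c "
from h import *; rig(); rel([.484,-.369,.12],-.264)"
```

```text
clock: 12.52
position: [0.4242, 0.0065, 0.2236]
orientation: [-0.003, 1.0, 0.0, 0.001]
force: [1.9, -0.2, -0.4]
width: 0.0175
gripper_force: 79.3
TCP rig mm [-184.7  -61.1  223.6] F [ 1.9 -0.2 -0.4] t 12.5167
shift [-0.1151 -0.7519  0.2069] turn [0.0012 0.0019 0.343 ]
```

```bash

python3 -m handwheel '-.01 -.07 0 0 0 .03 .1;-.02 -.14 0 0 0 .06 .1;-.03 -.21 0 0 0 .1 .1;-.04 -.28 .02 0 0 .14 .1;-.05 -.35 .04 0 0 .18 .1;-.065 -.42 .06 0 0 .22 .1;-.08 -.49 .08 0 0 .26 .1;-.09 -.56 .1 0 0 .3 .1;-.1 -.62 .12 0 0 .32 .1;-.11 -.67 .14 0 0 .343 .1'
python3 -c "
from h import *; rel([.484,-.369,.0285],-.264)"
```

```text
clock: 13.35
position: [0.4825, -0.3291, 0.1524]
orientation: [0.132, 0.991, -0.0, 0.0]
force: [0.7, 0.8, -0.3]
width: 0.0176
gripper_force: 79.3
shift [-0.0238 -0.0762  0.2478] turn [-0.0003  0.0002 -0.0015]
```

```bash

python3 -m handwheel '-.008 -.03 .03 0 0 0 .1;-.016 -.06 .07 0 0 0 .1;-.022 -.074 .11 0 0 0 .1;-.0225 -.075 .15 0 0 0 .1;-.0225 -.075 .18 0 0 0 .1;-.0225 -.075 .205 0 0 0 .1;-.0225 -.075 .225 0 0 0 .1;-.0225 -.075 .235 0 0 0 .1;-.0225 -.075 .24 0 0 0 .1;-.0225 -.075 .24 0 0 0 .1'
python3 -c "
from h import *; rel([.484,-.369,.0285],-.264);print(read_state()['force'])"
```

```text
clock: 14.18
position: [0.4839, -0.3659, 0.0329]
orientation: [0.131, 0.991, -0.0, -0.0]
force: [-0.0, 0.8, -0.4]
width: 0.0177
gripper_force: 79.3
shift [-0.0019 -0.0059  0.0088] turn [-0.0001 -0.0001  0.0012]
[-0.00818005  0.7668266  -0.41018812]
```

```bash

python3 -m handwheel '0 -.003 .003 0 0 0 .1;0 -.004 .006 0 0 0 .1;0 -.004 .0085 0 0 0 .1;0 -.004 .0085 0 0 0 .1;0 -.004 .0085 0 0 0 .3;0 -.004 .0085 0 0 0 .5;0 -.004 .0085 0 0 0 .5;0 -.004 .0085 0 0 0 .5;0 -.004 .0085 0 0 0 .5;0 -.004 .0085 0 0 0 .5'
python3 -m handwheel '0 0 -.02 0 0 0 .5;0 0 -.05 0 0 0 .5;0 0 -.09 0 0 0 .5;0 0 -.14 0 0 0 .5;0 0 -.19 0 0 0 .5;0 0 -.24 0 0 0 .5;0 0 -.29 0 0 0 .5;0 0 -.34 0 0 0 .5;.02 .04 -.38 0 0 0 .5;.05 .09 -.4 0 0 -.05 .5'
python3 - <<'E'
from m import *
np.set_printoptions(precision=4,suppress=True)
for n,r in(('wrist',(0,0,560,420)),('scene',(105,185,165,245))):
    s=snap(n,n+'4'); c=big(mask(s,(4,150,100),(14,255,255),r)); print(n,cv2.minAreaRect((onz(s,c,.02)[:,:2]*1000).astype(np.float32)))
d=snap('side','side4')
def comp(lo,hi,r):
    m=mask(d,lo,hi,r);c=big(m);return cv2.boundingRect(c),c.mean(0)
h=mask(d,(0,150,80),(6,255,255),(225,190,300,290))|mask(d,(174,150,80),(180,255,255),(225,190,300,290))
c=big(h);M=cv2.moments(c.reshape(-1,1,2));ctr=[M['m10']/M['m00'],M['m01']/M['m00']];print('red',cv2.boundingRect(c),ctr,cv2.contourArea(c))
W=onz(d,[ctr],.062)[0,:2]-O;print('tab rig',W@EX,W@EY)
y=mask(d,(20,110,90),(35,255,255),(225,160,310,290));q=np.argwhere(y)[:,::-1];print(q.tolist()[:40])
for p in q: pass
W=onz(d,[q.mean(0)],.030)[0,:2]-O;print('yellow rig',W@EX,W@EY)
rel([*(O-.012*EX+.105*EY),.2],.147)
a=np.array(d['frame'])[150:290,215:315];cv2.imwrite('pics/fin.png',np.hstack([cv2.resize(a,None,fx=4,fy=4,interpolation=2),np.zeros((560,2,3),np.uint8)])[:,:,::-1])
E
```

```text
clock: 15.02
position: [0.4833, -0.3678, 0.0287]
orientation: [0.131, 0.991, -0.0, 0.0]
force: [-0.2, 0.4, 0.1]
width: 0.0429
gripper_force: 0.0
clock: 15.85
position: [0.4717, -0.3192, 0.232]
orientation: [0.113, 0.994, -0.001, 0.002]
force: [0.5, 0.7, 0.5]
width: 0.0425
gripper_force: 0.0
wrist ((482.0625, -368.3948059082031), (19.677963256835938, 90.69509887695312), 75.3551025390625)
scene ((483.6851501464844, -367.5104675292969), (24.607954025268555, 91.40223693847656), 72.88351440429688)
red (269, 243, 8, 10) [272.7407407407407, 247.10437710437708] 49.5
tab rig -0.010922428025502714 0.09713025415129198
[[228, 195], [290, 209], [290, 210], [290, 211], [258, 242], [259, 242], [260, 242], [257, 243], [258, 243], [259, 243], [260, 243], [257, 244], [258, 244], [259, 244], [260, 244], [258, 245], [259, 245]]
yellow rig 0.03244669476042137 0.03767246014837465
shift [0.0319 1.0449 0.062 ] turn [-0.0017  0.0051 -0.4699]
```

View pics/fin.png

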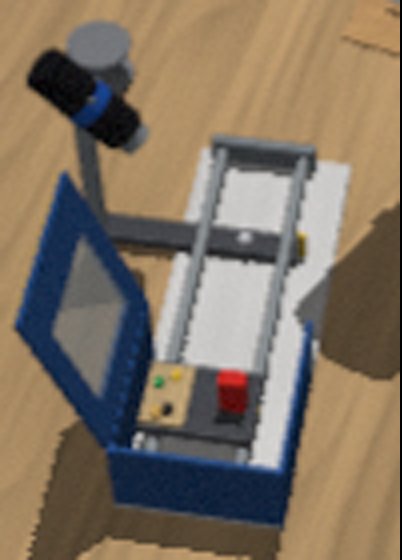

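The blade lies flat on the cardboard. In the side crop the red tab is at (232,390), which is (273,247) in the full frame, and the yellow pointer is at about (300,245), or (290,211) full. I'll hover over the tab and measure with the wrist camera.

```bash

python3 -m handwheel '0 .05 -.01 0 0 -.03 .4;.005 .11 -.02 0 0 -.07 .4;.01 .18 -.03 0 0 -.11 .4;.015 .25 -.03 0 0 -.15 .4;.02 .32 -.03 0 0 -.19 .4;.02 .39 -.03 0 0 -.23 .4;.025 .46 -.03 0 0 -.27 .4;.025 .53 -.03 0 0 -.31 .4;.03 .6 -.03 0 0 -.35 .4;.03 .66 -.03 0 0 -.39 .4' 60
python3 -c "
from h import *; rig(); rel([*(O-.02*EX+.1*EY),.25],.147)"
```

```text
clock: 16.83
position: [0.5295, 0.0089, 0.2435]
orientation: [-0.042, 0.999, -0.0, -0.0]
force: [-0.2, 0.0, -0.3]
width: 0.0341
gripper_force: 0.0
TCP rig mm [-80.2 -74.1 243.5] F [-0.2  0.  -0.3] t 16.8333
shift [-0.0982  0.3551 -0.0131] turn [ 0.     -0.0009 -0.0803]
```

```bash

python3 -m handwheel '-.01 .06 0 0 0 -.02 .4;-.03 .12 0 0 0 -.04 .4;-.05 .18 0 0 0 -.06 .4;-.065 .23 -.01 0 0 -.08 .4;-.08 .28 -.01 0 0 -.08 .4;-.09 .32 -.01 0 0 -.08 .4;-.098 .345 -.01 0 0 -.08 .4;-.098 .355 -.01 0 0 -.08 .4;-.098 .355 -.01 0 0 -.08 .4;-.098 .355 -.01 0 0 -.08 .4'
python3 - <<'E'
from m import *
np.set_printoptions(precision=4,suppress=True)
rig()
s=snap('wrist','wrist5');pickle.dump(s,open('w5.pkl','wb'))
h=mask(s,(0,120,60),(8,255,255),(100,100,450,420))|mask(s,(172,120,60),(180,255,255),(100,100,450,420))
c=big(h);x,y,w,hh=cv2.boundingRect(c);print('red',x,y,w,hh)
R=lambda P:np.c_[(P[:,:2]-O)@EX,(P[:,:2]-O)@EY]
h2=cv2.minAreaRect(c);print(h2);print(R(onz(s,cv2.boxPoints(h2),.068)))
d=snap('side');print('side top edge/right',R(onz(d,[[273,243.2],[273,245.5],[290.2,210.5]],.068)),'ptr',R(onz(d,[[290.2,210]],.030)))
m=mask(s,(20,120,90),(35,255,255),(0,100,300,420));
n,l,st,ce=cv2.connectedComponentsWithStats(m)
for i in range(1,n):
    if st[i,4]>5: print(st[i],ce[i],R(onz(s,[ce[i]],.032)))
E
```

```text
clock: 17.67
position: [0.5637, 0.1873, 0.2486]
orientation: [-0.072, 0.997, -0.0, -0.0]
force: [-0.3, -0.2, 0.7]
width: 0.0339
gripper_force: 0.0
TCP rig mm [-20.2  97.3 248.6] F [-0.3 -0.2  0.7] t 17.6667
red 266 187 17 29
((274.0, 201.0), (28.0, 16.0), 90.0)
[[-0.0284  0.0798]
 [-0.0284  0.0941]
 [-0.0022  0.094 ]
 [-0.0023  0.0794]]
side top edge/right [[-0.0102  0.0878]
 [-0.0116  0.0955]
 [-0.0405 -0.036 ]] ptr [[-0.0354 -0.0669]]
[107 168   6   7  34] [109.7941 170.9706] [[-0.0365 -0.0748]]
[273 176   4   3   8] [274.5 177. ] [[-0.0304  0.0864]]
[256 236  10   8  72] [260.3194 239.2222] [[0.0354 0.0709]]
[290 245   6   4  20] [292.3  246.65] [[0.0439 0.1044]]
```

View pics/wrist5.png

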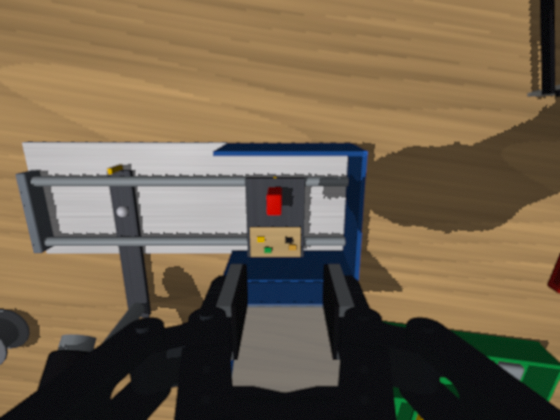

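In the wrist view the tab is at (274,201), the carriage tick at (274,177) and the pointer at (110,171). That puts the tab at rig (-12, 87) mm and makes the slide about 161 mm. I'll descend on the tab.

```bash

python3 -m handwheel '-.008 -.01 .03 0 0 0 .5;-.0164 -.0196 .07 0 0 0 .5;-.0164 -.0196 .12 0 0 0 .5;-.0164 -.0196 .17 0 0 0 .5;-.0164 -.0196 .21 0 0 0 .5;-.0164 -.0196 .25 0 0 0 .5;-.0164 -.0196 .28 0 0 0 .5;-.0164 -.0196 .29 0 0 0 .5;-.0164 -.0196 .29 0 0 0 .5;-.0164 -.0196 .29 0 0 0 .5' 60
python3 - <<'E'
from m import *
rig(); rel([*(O-.012*EX+.0875*EY),.058],.147)
s=snap('wrist','wrist6');h=mask(s,(0,120,60),(8,255,255),(100,100,450,420))|mask(s,(172,120,60),(180,255,255),(100,100,450,420))
c=big(h);print(cv2.boundingRect(c));P=onz(s,cv2.boxPoints(cv2.minAreaRect(c)),.068)[:,:2]-O;print(np.round(np.c_[P@EX,P@EY]*1e3,1))
E
```

```text
clock: 18.6
position: [0.5738, 0.1792, 0.1046]
orientation: [-0.072, 0.997, 0.0, 0.001]
force: [0.1, -0.8, 0.0]
width: 0.0428
gripper_force: 0.0
TCP rig mm [-11.4  87.8 104.6] F [ 0.1 -0.8  0. ] t 18.6
shift [ 0.0012 -0.0006  0.0933] turn [-0.0001  0.0015 -0.0029]
(269, 225, 29, 56)
[[-33.1  79.5]
 [-33.1  93. ]
 [ -3.5  93.3]
 [ -3.5  79. ]]
```

```bash

python3 -m handwheel '0 -.001 .02 0 0 0 .5;0 -.002 .04 0 0 0 .5;0 -.002 .06 0 0 0 .5;0 -.002 .075 0 0 0 .5;0 -.002 .085 0 0 0 .5;0 -.002 .09 0 0 0 .5;0 -.002 .09 0 0 0 .5;0 -.002 .09 0 0 0 .5;0 -.002 .09 0 0 0 .5;0 -.002 .09 0 0 0 .5' 60
python3 -m handwheel '0 0 0 0 0 0 .3;0 0 0 0 0 0 .05;0 0 0 0 0 0 .05;0 0 0 0 0 0 .05;0 0 0 0 0 0 .05;0 0 0 0 0 0 .05;0 0 0 0 0 0 .05;0 0 0 0 0 0 .05;0 0 0 0 0 0 .05;0 0 0 0 0 0 .05' 60
python3 -c "
from h import *; rig()"
```

```text
clock: 19.48
position: [0.5738, 0.1788, 0.0592]
orientation: [-0.073, 0.997, 0.0, 0.0]
force: [-0.7, -0.5, 0.7]
width: 0.0427
gripper_force: 0.0
clock: 20.32
position: [0.5736, 0.1787, 0.059]
orientation: [-0.073, 0.997, 0.0, 0.0]
force: [-1.8, -0.2, 5.6]
width: 0.0132
gripper_force: 59.8
TCP rig mm [-11.8  87.3  59. ] F [-1.8 -0.2  5.6] t 20.3167
```

```bash

python3 -m handwheel '0 -.01 0 0 0 0 .05;0 -.025 0 0 0 0 .05;0 -.045 0 0 0 0 .05;0 -.065 0 0 0 0 .05;0 -.085 0 0 0 0 .05;0 -.11 0 0 0 0 .05;0 -.135 0 0 0 0 .05;0 -.16 0 0 0 0 .05;0 -.18 0 0 0 0 .05;0 -.2 0 0 0 0 .05'
python3 -c "
from h import *; rig(); f=read_state()['force'];print(f[:2]@EX,f[:2]@EY,read_state()['width'])"
```

```text
clock: 21.15
position: [0.5881, 0.0793, 0.059]
orientation: [-0.073, 0.997, 0.0, 0.0]
force: [-1.8, 1.0, 5.3]
width: 0.0131
gripper_force: 60.0
TCP rig mm [-12.  -13.1  59. ] F [-1.8  1.   5.3] t 21.15
-1.6852510647930052 1.22108566312762 0.013141219129321067
```

```bash
cat > f.py <<'E'
from h import *
rig(); s=read_state(); f=s['force'];print('  Fx,Fy rig',np.round([f[:2]@EX,f[:2]@EY],2),s['width'])
E
python3 -m handwheel '0 -.008 0 0 0 0 .05;0 -.016 0 0 0 0 .05;0 -.024 0 0 0 0 .05;0 -.032 0 0 0 0 .05;0 -.04 0 0 0 0 .05;0 -.048 0 0 0 0 .05;0 -.056 0 0 0 0 .05;0 -.064 0 0 0 0 .05;0 -.072 0 0 0 0 .05;0 -.076 0 0 0 0 .05' | grep zzz; python3 f.py
python3 -m handwheel '0 -.001 0 0 0 0 .05;0 -.002 0 0 0 0 .05;0 -.003 0 0 0 0 .05;0 -.004 0 0 0 0 .05;0 -.005 0 0 0 0 .05;0 -.006 0 0 0 0 .05;0 -.007 0 0 0 0 .05;0 -.008 0 0 0 0 .05;0 -.009 0 0 0 0 .05;0 -.01 0 0 0 0 .05' | grep zzz; python3 f.py
python3 -m handwheel '0 -.001 0 0 0 0 .05;0 -.002 0 0 0 0 .05;0 -.003 0 0 0 0 .05;0 -.004 0 0 0 0 .05;0 -.005 0 0 0 0 .05;0 -.006 0 0 0 0 .05;0 -.007 0 0 0 0 .05;0 -.008 0 0 0 0 .05;0 -.009 0 0 0 0 .05;0 -.01 0 0 0 0 .05' | grep zzz; python3 f.py
python3 - <<'E'
from m import *
d=snap('side');c=snap('scene')
for s,r in((d,(225,180,310,240)),(c,(240,200,300,270))):
    m=mask(s,(20,100,80),(35,255,255),r);n,l,st,ce=cv2.connectedComponentsWithStats(m)
    for i in range(1,n):
        W=onz(s,[ce[i]],.03)[0,:2]-O;print(st[i].tolist(),np.round([W@EX*1e3,W@EY*1e3],1))
E
```

```text
TCP rig mm [-12.1 -50.9  59. ] F [-1.9  0.5  6. ] t 21.9833
  Fx,Fy rig [-1.81  0.75] 0.012898547756905264
TCP rig mm [-12.1 -55.6  59. ] F [-2.   0.9  5.2] t 22.8167
  Fx,Fy rig [-1.82  1.23] 0.012720781491100674
TCP rig mm [-12.1 -59.7  59. ] F [-2.5  4.   7.1] t 23.65
  Fx,Fy rig [-1.86  4.36] 0.013354788376137416
[228, 195, 1, 1, 1] [170.6 -96.9]
[267, 203, 3, 4, 10] [ 37.4 -77.9]
[289, 208, 2, 6, 7] [-34.5 -65.7]
[271, 244, 4, 3, 9] [ 24.7 -73.8]
```

```bash

python3 -m handwheel '0 -.001 0 0 0 0 .05;0 -.002 0 0 0 0 .05;0 -.003 0 0 0 0 .05;0 -.004 0 0 0 0 .05;0 -.005 0 0 0 0 .05;0 -.006 0 0 0 0 .05;0 -.006 0 0 0 0 .05;0 -.006 0 0 0 0 .05;0 -.006 0 0 0 0 .05;0 -.006 0 0 0 0 .05' | grep zzz; python3 f.py
python3 -m handwheel '0 -.001 0 0 0 0 .05;0 -.002 0 0 0 0 .05;0 -.003 0 0 0 0 .05;0 -.004 0 0 0 0 .05;0 -.005 0 0 0 0 .05;0 -.006 0 0 0 0 .05;0 -.006 0 0 0 0 .05;0 -.006 0 0 0 0 .05;0 -.006 0 0 0 0 .05;0 -.006 0 0 0 0 .05' | grep zzz; python3 f.py
python3 -m handwheel '0 -.001 0 0 0 0 .05;0 -.002 0 0 0 0 .05;0 -.003 0 0 0 0 .05;0 -.004 0 0 0 0 .05;0 -.004 0 0 0 0 .05;0 -.004 0 0 0 0 .05;0 -.004 0 0 0 0 .05;0 -.004 0 0 0 0 .05;0 -.004 0 0 0 0 .05;0 -.004 0 0 0 0 .05' | grep zzz; python3 f.py
```

```text
TCP rig mm [-12.1 -60.7  59. ] F [-5.5 10.5  8.2] t 24.5833
  Fx,Fy rig [-3.94 11.19] 0.012917381850485955
TCP rig mm [-12.1 -63.   59. ] F [-6.4 13.1  9.5] t 25.4167
  Fx,Fy rig [-4.37 13.86] 0.013080216550370543
TCP rig mm [-12.1 -65.6  59.1] F [-5.6 11.   8.1] t 26.25
  Fx,Fy rig [-3.9 11.7] 0.013070650405418298
```

```bash

python3 -m handwheel '0 -.001 0 0 0 0 .05;0 -.002 0 0 0 0 .05;0 -.003 0 0 0 0 .05;0 -.004 0 0 0 0 .05;0 -.004 0 0 0 0 .05;0 -.004 0 0 0 0 .05;0 -.004 0 0 0 0 .05;0 -.004 0 0 0 0 .05;0 -.004 0 0 0 0 .05;0 -.004 0 0 0 0 .05' | grep zzz; python3 f.py
python3 -m handwheel '0 -.001 0 0 0 0 .05;0 -.002 0 0 0 0 .05;0 -.003 0 0 0 0 .05;0 -.004 0 0 0 0 .05;0 -.004 0 0 0 0 .05;0 -.004 0 0 0 0 .05;0 -.004 0 0 0 0 .05;0 -.004 0 0 0 0 .05;0 -.004 0 0 0 0 .05;0 -.004 0 0 0 0 .05' | grep zzz; python3 f.py
python3 -m handwheel '0 -.001 0 0 0 0 .05;0 -.002 0 0 0 0 .05;0 -.003 0 0 0 0 .05;0 -.004 0 0 0 0 .05;0 -.004 0 0 0 0 .05;0 -.004 0 0 0 0 .05;0 -.004 0 0 0 0 .05;0 -.004 0 0 0 0 .05;0 -.004 0 0 0 0 .05;0 -.004 0 0 0 0 .05' | grep zzz; python3 f.py
```

```text
TCP rig mm [-12.1 -69.2  59.1] F [-3.9  5.3  7.4] t 27.0833
  Fx,Fy rig [-3.07  5.83] 0.013215765084171301
TCP rig mm [-12.1 -72.5  59.1] F [-2.   0.3  5.9] t 27.9167
  Fx,Fy rig [-1.94  0.62] 0.012818609447178617
TCP rig mm [-12.1 -74.9  59.1] F [-1.4 -1.8  5.1] t 28.75
  Fx,Fy rig [-1.64 -1.53] 0.012725094397004776
```

```bash

python3 -m handwheel '0 -.001 0 0 0 0 .05;0 -.002 0 0 0 0 .05;0 -.002 0 0 0 0 .05;0 -.002 0 0 0 0 .05;0 -.002 0 0 0 0 .05;0 -.002 0 0 0 0 .05;0 -.002 0 0 0 0 .05;0 -.002 0 0 0 0 .05;0 -.002 0 0 0 0 .05;0 -.002 0 0 0 0 .05' | grep zzz; python3 f.py
python3 -m handwheel '0 0 0 0 0 0 .25;0 0 0 0 0 0 .25;0 0 0 0 0 0 .25;0 0 0 0 0 0 .25;0 0 0 0 0 0 .25;0 0 0 0 0 0 .25;0 0 0 0 0 0 .25;0 0 0 0 0 0 .25;0 0 0 0 0 0 .25;0 0 0 0 0 0 .25' 30 | grep zzz; python3 f.py
python3 - <<'E'
from m import *
s=snap('wrist','wrist7');h=mask(s,(0,120,60),(8,255,255),(100,100,450,420))|mask(s,(172,120,60),(180,255,255),(100,100,450,420))
c=big(h);print(cv2.boundingRect(c));P=onz(s,cv2.boxPoints(cv2.minAreaRect(c)),.068)[:,:2]-O;print(np.round(np.c_[P@EX,P@EY]*1e3,1))
m=mask(s,(18,110,80),(35,255,255),(150,100,400,420));n,l,st,ce=cv2.connectedComponentsWithStats(m)
for i in range(1,n):
    W=onz(s,[ce[i]],.03)[0,:2]-O;print(st[i].tolist(),np.round([W@EX*1e3,W@EY*1e3],1))
E
```

```text
TCP rig mm [-12.1 -75.8  59. ] F [-2.7 -1.4  4.5] t 29.5833
  Fx,Fy rig [-2.88 -0.96] 0.012766036097491924
TCP rig mm [-12.2 -75.7  58.6] F [ 0.6 -0.1  0.4] t 30.4167
  Fx,Fy rig [ 0.61 -0.23] 0.02137645741263816
(267, 258, 36, 80)
[[-37.3 -82.7]
 [-37.3 -70.3]
 [ -4.5 -69.9]
 [ -4.5 -83.2]]
[157, 100, 1, 1, 1] [ -91.  -128.9]
[160, 100, 1, 1, 1] [ -91.  -127.6]
[168, 100, 2, 4, 4] [ -90.4 -124.1]
[171, 100, 14, 10, 52] [ -89.5 -120.7]
[190, 100, 15, 10, 43] [ -89.5 -112.4]
[203, 101, 1, 1, 1] [ -90.7 -110. ]
[218, 101, 1, 1, 1] [ -90.7 -103.8]
[223, 101, 1, 1, 1] [ -90.7 -101.8]
[225, 100, 1, 1, 1] [ -91.1 -100.9]
[233, 100, 1, 1, 1] [-91.1 -97.7]
[238, 100, 1, 1, 1] [-91.1 -95.6]
[242, 100, 1, 1, 1] [-91.1 -93.9]
[249, 101, 2, 3, 4] [-90.4 -91. ]
[257, 101, 2, 1, 2] [-90.7 -87.6]
[260, 101, 1, 1, 1] [-90.7 -86.5]
[267, 100, 9, 6, 20] [-89.9 -82. ]
[271, 100, 1, 1, 1] [-91.1 -82. ]
[277, 100, 3, 7, 10] [-89.9 -79.2]
[311, 100, 2, 2, 2] [-90.8 -65.3]
[316, 101, 1, 2, 2] [-90.5 -63.5]
[318, 101, 1, 1, 1] [-90.6 -62.6]
[324, 101, 2, 2, 3] [-90.5 -60. ]
[327, 101, 1, 1, 1] [-90.6 -58.9]
[... 23467 characters left out ...]
396, 409, 1, 1, 1] [ 69.9 -15.6]
[179, 411, 4, 3, 6] [  71.9 -133.9]
[183, 411, 1, 1, 1] [  71.1 -132.3]
[387, 410, 1, 2, 2] [ 70.9 -20.4]
[169, 412, 2, 3, 3] [  72.4 -139.9]
[172, 413, 2, 2, 2] [  72.8 -138.2]
[176, 413, 2, 1, 2] [  72.4 -136. ]
[387, 413, 2, 2, 2] [ 73. -20.]
[393, 412, 1, 1, 1] [ 71.9 -17.1]
[396, 413, 3, 3, 5] [ 73.3 -14.9]
[175, 415, 1, 1, 1] [  73.8 -136.9]
[390, 414, 2, 1, 2] [ 73.3 -18.3]
[393, 414, 1, 1, 1] [ 73.3 -17. ]
[168, 417, 1, 1, 1] [  75.2 -140.9]
[171, 417, 1, 1, 1] [  75.2 -139.3]
[180, 416, 1, 1, 1] [  74.5 -134.3]
[389, 416, 1, 1, 1] [ 74.7 -19. ]
[166, 419, 1, 1, 1] [  76.6 -142.2]
[171, 419, 3, 1, 3] [  76.6 -138.9]
[175, 419, 1, 1, 1] [  76.6 -137.2]
```

The wrist pixels show the tick (281–289, rows 235–240, rig y -76.5) level with the pointer (279–290, rows 218–234, rig y -76.6). So the loosened carriage is seated; I'll re-grip in place and verify.

```bash

python3 -m handwheel '0 0 0 0 0 0 .2;0 0 0 0 0 0 .15;0 0 0 0 0 0 .05;0 0 0 0 0 0 .05;0 0 0 0 0 0 .05;0 0 0 0 0 0 .05;0 0 0 0 0 0 .05;0 0 0 0 0 0 .05;0 0 0 0 0 0 .05;0 0 0 0 0 0 .05' 40
python3 - <<'E'
from m import *
import f
s=snap('wrist','wrist8')
m=mask(s,(18,110,80),(35,255,255),(270,210,300,245));n,l,st,ce=cv2.connectedComponentsWithStats(m)
for i in range(1,n):
    if st[i,4]>20:
        W=onz(s,[ce[i]],.03)[0,:2]-O;print(st[i].tolist(),np.round([W@EX*1e3,W@EY*1e3],1))
c=snap('scene');q=np.argwhere(mask(c,(20,100,100),(35,255,255),(310,195,400,225)))[:,::-1];print('cover strip',q.min(0),q.max(0))
E
```

```text
clock: 31.3
position: [0.597, 0.0173, 0.0587]
orientation: [-0.073, 0.997, -0.0, 0.0]
force: [-1.3, -0.7, 2.3]
width: 0.0129
gripper_force: 41.0
TCP rig mm [-12.2 -75.7  58.7] F [-1.3 -0.7  2.3] t 31.3
  Fx,Fy rig [-1.39 -0.54] 0.012947870247385527
[280, 218, 11, 15, 148] [-36.6 -76.6]
[281, 235, 8, 5, 32] [-30.5 -76.5]
cover strip [328 205] [384 210]
```

The tick and pointer still agree to 0.1 mm, the tab is gripped at 41 N with little side force, and the cover is still fully open. I'll hand in now.

```bash
python3 -c "
from workcell import *; print(close_job())"
```

```text
the job is handed in; nothing more can be done
None
```

The job is handed in at about 31 s of the 72 s: the cover was levered fully open with the blade, the blade is back flat on the cardboard, and the carriage is seated at the yellow pointer with the tab still gripped (I briefly loosened the grip there so the detent could centre the carriage, then re-gripped); no verdict was returned.

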